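# Tuck a flashing under the shingles of a nest-box roof

### The job

Swing both flaps of the carton open past upright, take out the L-shaped metal flashing, and slide its free edge about 3 cm under the loose row of shingles on the small roof panel, centred and square, without lifting the shingles. Finish while still holding it: the program ends with the gripper on the flashing, pushing it firmly down flat on the roof board. Leave the other things on the table where they are.

Things in the scene. Friction and masses are not known exactly. Their poses are not given: they have to be found in the camera images.
- carton: small open-topped cardboard carton, fixed to the table, 163 (x) x 148 (y) x 46 mm high, walls and floor 4 mm; origin under its centre, on the table; x and y along its sides, z up. It holds the flashing. Two flaps are hinged along the tops of its +y and -y walls.
- flap_left (a joint): angle of the flap on the carton's +y wall: hinge along x at y=+74 mm, 46 mm above the table; 161 mm long, 55 mm from hinge to free edge, 3 mm thick. 0 = shut, level; 1.57 = upright; grows outward, stop at 2.7. Stiff crease: stays where left, moves with under 1 N. Starts at 0.85 to 1.15, leaving a gap of 75 to 103 mm between the two free edges along the carton's middle
- flap_right (a joint): the same for the mirror-image flap on the carton's -y wall (hinge at y = -74 mm)
- flashing: L-shaped aluminium flashing, 0.12 kg. Flat apron 110 mm wide (y), 3 mm thick, from x=0 to the free edge at x=+85 mm; upstand 38 mm high along its back: 3 mm web, then from 16 to 38 mm up a hem 8 mm thick (x), the part to grip. Origin on the underside, below the hem's middle; z up. Starts on the carton floor, x within 0.06 rad of the carton's x, at least 30 mm free behind the hem
- flashing_hem (a point): the middle of the hem of the flashing, 27 mm above its underside
- flashing_edge (a point): the middle of the free edge of the flashing's apron, at its underside (x = +85 mm of the flashing)
- roof: roof panel of a nest box, fixed flat on the table: plywood board 230 (x) x 240 (y) x 15 mm, origin under its centre, on the table, z up. x = -115 to +10 mm is bare board, top 15 mm above the table; behind it lie shingles (tops 32 mm above the table, from x = +76 mm on 42 mm). x points from the bare part to the shingles, the direction of the tuck
- lap (a point): the middle of the front edge of the shingles, at the height of the board's top (x = +10, z = +15 mm of the roof); same axes as the roof. Above it is the mouth of the gap under the loose shingles: 8 mm high, 146 mm wide between two packers, free for 80 mm inward
- shingle (a joint): lift angle of the loose shingle row, a wooden slab 170 mm wide (y), 80 mm deep (x), 9 mm thick, 0.08 kg, hinged along its far edge; 0 = lying on the packers, 8 mm above the board; grows as its front edge lifts (80 mm from the hinge: 0.08 rad is 6 mm). Only its weight holds it down
- whetstone: whetstone, 50x150x22 mm, a bystander lying loose; origin under its centre
- offcut_1: small wood offcut, 45x50x22 mm, a bystander lying loose; origin under its centre
- pencil_0: pencil, 8x140x8 mm, a bystander lying loose; origin under its centre
- ink_tin: flat tin, 70x93x22 mm, a bystander lying loose; origin under its centre

How it is judged (in metres and radians):
On the way, in this order (a step that is already met when the one before it is completed fails the run):
1. both carton flaps swung open past upright (over 1.75 rad) (value of joint each of flap_left, flap_right above 1.75 rad), for 0.2 s.
2. the flashing lifted out of the carton in the gripper (its underside over 60 mm above the table) (height (world z) of flashing above 0.06 m and contact force between the fingers and flashing above 1 N), for 0.1 s.
3. its free edge 20 to 45 mm under the shingles, centred, low, the shingles not lifted (x of flashing_edge in the frame of lap between 0.02 and 0.045 m and y of flashing_edge in the frame of lap between -0.015 and 0.015 m and z of flashing_edge in the frame of lap between -0.003 and 0.0035 m and value of joint shingle below 0.03 rad), for 0.2 s.
At the end, for the whole second after the job is handed in: Free edge 20 to 45 mm under the shingles, within 15 mm of centre, square within 0.1 rad, flat (tilt under 0.05 rad, edge within 3 mm of the board), at rest; shingles down (under 0.03 rad); fingers touch the flashing and it presses on the roof with over 4 N; both flaps still open (over 1.6 rad) (all of step 3 and angle between the x axis of flashing and the x axis of roof, either way round below 0.1 rad and angle between flashing's own z axis and vertical below 0.05 rad and contact force between flashing and roof above 4 N and contact force between the fingers and flashing above 2 N and linear speed of flashing below 0.02 m/s and value of joint each of flap_left, flap_right above 1.6 rad); the arm keeps its last pose, push and grip.
It fails at once if the loose shingles are lifted by more than 0.08 rad (6 mm at the front edge) (value of joint shingle above 0.08 rad).
It fails at once if a bystander is moved by more than 30 mm (distance of any of whetstone, offcut_1, pencil_0, ink_tin from where it was at the start of the episode above 0.03 m).
It also fails if it takes over 48 s, if anything falls off the work surface, if the arm or the gripper's body presses on something with over 40 N, if the wrist force passes 120 N, or if a joint passes its speed limit or range.

### The arm

A 6-joint arm with a two-finger parallel gripper is mounted at the origin on a cart in front of the work surface, level with it; the furniture and walls round the work are solid. World frame = base frame: x ahead of the robot, y to its left, z up, the work surface at z = 0. Lengths are in mm, angles in rad, forces in N, time in s.
With the tool pointing down it reaches from about 350 to 975 mm from the base axis. Payload 7.1 kg.
Tool frame: the origin (TCP) lies at the very end of the fingers, on their centre line; the grasp point (between the pads) lies 19 mm behind it; z points along the fingers, y is the line along which they close (so a half turn about z gives the same grasp; the last joint's range is limited). The gripper opens to 88 mm and grips with 3 to 60 N. Pads are 20 mm wide; open, the fingers measure 115 mm over their backs; the gripper's body (75 mm by 178 mm) begins 61 mm behind the grasp point.
Start: joints at [-0.019, 0.423, 1.63, -0, 1.089, -0.019], TCP at [624.984, 0.026, 222.675] pointing down, gripper open.
Joint ranges: [-3, 3], [-0.9, 2.11], [0.09, 2.58], [-1.31, 4.45], [0.11, 2.69], [-2.54, 2.54]. Speed limits (rad/s): [2.39, 2.39, 3.01, 3.14, 3.14, 3.14].

### API

Orientations are given as a rotation vector (axis times angle).
In Python, from workcell import * gives the robot as it stands.
- The arm moves only by the tool step_arm, never from a script. Its argument "deltas" is a list of rows, each a list of 3 entries, a list of its own where there are three numbers: the shift along the tool's x, y, z in units of 300 mm (1.0 is 300 mm), then the turn, a rotation vector about the tool's x, y, z in units of 1.5 rad (1.0 is 1.5 rad), then the gripper command: -1 is shut, 1 is fully open, values between are in proportion. In form: [[[dx, dy, dz], [rx, ry, rz], gripper], ...]. A call has 1 to 20 rows; each row is the pose to reach, as a shift and turn from the pose commanded when the call began, along the tool's axes at that moment; what a row does not reach only later rows make up. A row lasts 1/12 s, in which the tool goes at most 41.7 mm and 7.16 degrees, less where a joint would pass 70% of its speed; a pose out of reach is approached as far as the arm can. A call with a number of a shift or a turn outside -1 to 1 is refused whole. A call with a gripper value outside its range is refused whole. The fingers move at their own pace and stop on an object; the grip force is fixed at half the most. Time passes only in rows, so rows that repeat a pose let the fingers close. It gives the time, the measured TCP pose, the force, the opening and the grip force at its end, in the units of the state.
- get_obs(): the state, without advancing time (a new reading comes with each control period).
- get_image(name): name is "scene" or "side" or "wrist"; returns a dict with "pixels" (420x560x3 uint8, red, green, blue), "fx", "fy", "cx", "cy" (pixels), "T" (4x4, takes a point from camera to world coordinates). Camera axes: x right, y down, z forward; pixel columns grow to the right and rows downward; lengths in mm; the calibration is good to about 2 mm. The wrist camera is an equidistant fisheye: a pixel r from the principal point sees the ray r / f radians off the axis. A picture is of the moment at which its call begins. There is no depth.
- close_job(): hands the job in; it is judged then, once.
The state is a dict: "t": time; "qpos": joint angles; "qvel": joint speeds; "joint_torque": joint torques, N m; "ee_pos": TCP position; "orientation": TCP orientation; "ft_force": force on the tool from outside, world axes, zero at the start; "moment": the same for the moment, N m; "width": finger opening in mm; "grasp_force": force on a finger pad.
Only numpy, scipy, OpenCV 4.12 (cv2) and the standard library are available. Lean on these libraries where they do the work, as an engineer would, in place of code of your own. Each camera call takes 0.05 s, during which the arm holds its last target. There are 200 camera calls.

## Working session

There is one attempt and no reset: what is moved stays moved. The work goes in short steps, Python scripts to look and compute and a tool call to move; the robot and the scene stay as the last step left them, time stands still between calls to the robot, and variables do not carry over. Pictures are saved under pics/ and viewed, at most 12 in all, crops included, and the job is handed in when it is done.

Besides the shell and the picture viewer there is one more tool, called after "Call:" as name(argument=value, ...), one argument or row to a line, values as JSON. step_arm: Moves the arm, as the interface text tells. Its arguments: {"type":"object","properties":{"deltas":{"type":"array","items":{"type":"array"}}},"required":["deltas"]}

```bash
mkdir -p pics; ls; python3 - <<'E'
from workcell import *
import cv2, numpy as np
for n in ["scene","side","wrist"]:
    i=get_image(n); cv2.imwrite(f"pics/{n}0.png",i["pixels"][:,:,::-1]); print(n,i["fx"],i["fy"],i["cx"],i["cy"],np.round(i["T"],3).tolist())
print(get_obs())
E
```

```text
pics
scene 529.5453133035793 529.5453133035793 283.4697109951835 212.52646087658724 [[-0.469, -0.594, 0.654, -252.386], [-0.883, 0.318, -0.344, 615.13], [-0.003, -0.739, -0.674, 919.283], [0.0, 0.0, 0.0, 1.0]]
side 383.21634595703637 383.21634595703637 277.26081895153135 212.86194805680304 [[0.813, -0.389, 0.434, 117.825], [-0.583, -0.516, 0.628, -491.261], [-0.02, -0.763, -0.646, 758.16], [0.0, 0.0, 0.0, 1.0]]
wrist 325.19226210127806 325.19226210127806 277.1138953942678 199.53994712760786 [[1.0, 0.001, -0.002, 625.626], [0.0, -0.957, -0.291, 80.087], [-0.003, 0.291, -0.957, 385.548], [0.0, 0.0, 0.0, 1.0]]
{'t': 0.15, 'qpos': array([-1.89921843e-02,  4.23707439e-01,  1.63047872e+00,  4.56697559e-05,
        1.08859244e+00, -1.89716861e-02]), 'qvel': array([-0.0007247 , -0.00300888, -0.00416907, -0.0013803 ,  0.00103426,
       -0.00165208]), 'joint_torque': array([ 9.52650989e-04, -5.44981134e+01, -2.73919362e+01,  6.45430083e-02,
        2.04369903e-02, -3.19723256e-05]), 'ee_pos': array([6.24582561e+02, 5.10641167e-02, 2.22067994e+02]), 'orientation': array([-2.22086364e+00, -2.22077103e+00,  1.24589168e-03]), 'ft_force': array([-0.15524769,  0.4490314 , -0.84989253]), 'moment': array([-0.0067885 , -0.00064151, -0.01058243]), 'grasp_force': 0.0, 'width': 88.3647708964653}
```

View pics/scene0.png

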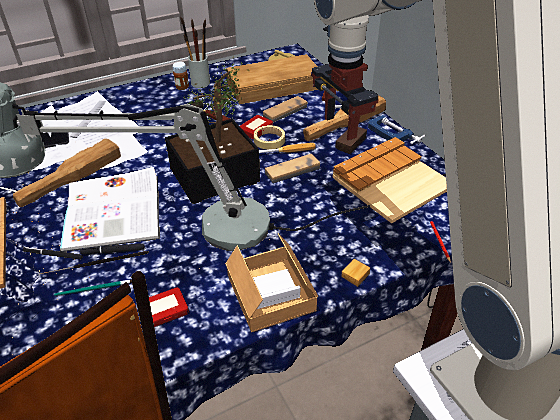

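View pics/wrist0.png

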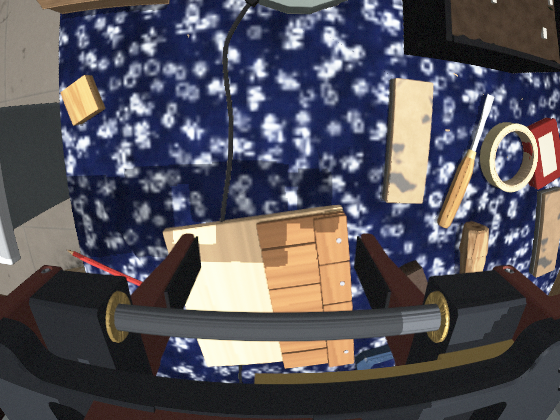

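The scene view shows the carton at about (273,285), the lamp base at (237,222) close behind it, and the roof at (390,180). The wrist view shows the roof centred at about (265,290), with the bare board at the world -x side.

```bash
cat > h.py <<'E'
from workcell import *
import cv2, numpy as np
from scipy.spatial.transform import Rotation as R
def ray(i,u,v,fish=False):
    d=np.array([(u-i["cx"])/i["fx"],(v-i["cy"])/i["fy"],1.])
    if fish:
        r=np.hypot(d[0],d[1]); d=np.array([*(d[:2]/max(r,1e-9)*np.sin(r)),np.cos(r)])
    T=np.array(i["T"]); return T[:3,3],T[:3,:3]@d
def onz(i,u,v,z,fish=False):
    o,d=ray(i,u,v,fish); return np.round(o+d*(z-o[2])/d[2],1)
def proj(i,p,fish=False):
    T=np.array(i["T"]); c=T[:3,:3].T@(np.array(p)-T[:3,3])
    if fish:
        r=np.hypot(c[0],c[1]); th=np.arctan2(r,c[2]); q=c[:2]/r*th
    else: q=c[:2]/c[2]
    return q*i["fx"]+[i["cx"],i["cy"]]
def tri(a,b):
    (o1,d1),(o2,d2)=a,b
    A=np.stack([d1,-d2],1); s=np.linalg.lstsq(A,o2-o1,rcond=None)[0]
    p,q=o1+s[0]*d1,o2+s[1]*d2; return np.round((p+q)/2,1),np.linalg.norm(p-q)
E
python3 - <<'E'
from h import *
a=cv2.imread("pics/scene0.png")[215:345,205:335]; b=cv2.imread("pics/side0.png")
cv2.imwrite("pics/c1.png",cv2.resize(a,(600,600),interpolation=cv2.INTER_CUBIC))
i=get_image("scene")
for uv in [(315,290),(250,329),(230,250),(285,237)]: print(uv,onz(i,*uv,46))
E
```

```text
(315, 290) [349.1 223.7  46. ]
(250, 329) [324.5 386.7  46. ]
(230, 250) [540.2 335.1  46. ]
(285, 237) [518.1 205.2  46. ]
```

View pics/c1.png

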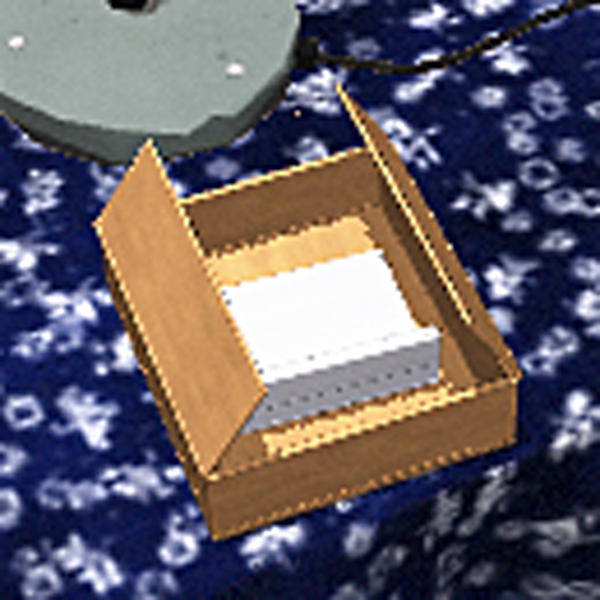

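View pics/side0.png

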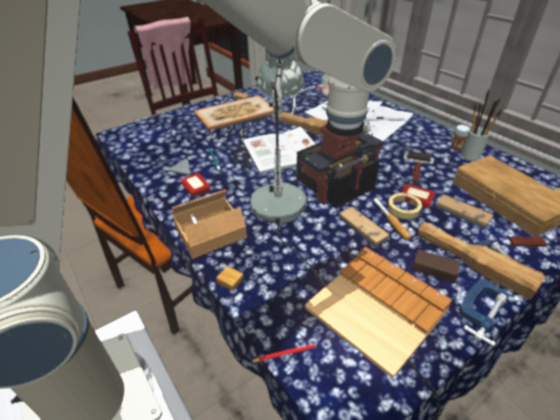

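The carton's near rim runs from crop (210,478) to (519,380) and its far rim ends at about (365,150). The hem faces the robot, and its top runs from (265,383) to (438,330). The left flap's free edge runs from (150,142) to (265,392), and the right flap's from (340,88) to (470,320). The side view shows the lamp post at (278,150) beyond the carton.

```bash
python3 - <<'E'
from h import *
i=get_image("scene"); c=lambda u,v:(205+(u+.5)/4.615-.5,215+(v+.5)/4.615-.5)
for n,p,z in [("nearL",(210,478),46),("nearR",(519,380),46),("farR",(368,150),46),("nearLbot",(216,540),0),("nearRbot",(517,443),0),("hemR top",(438,330),42),("hemL top hidden",(265,383),42),("apronFarR",(378,250),7),("Lflap near",(265,392),90),("Lflap far",(150,142),90),("Rflap far",(340,88),90),("Rflap near",(470,320),90),("lampfront",(150,165),0),("lamp right",(298,60),0)]:
    print(n,onz(i,*c(*p),z))
s=get_image("side"); w=get_image("wrist")
for n,p,z in [("nearR",(183,254),46),("lamp base L",(250,205),10),("base R",(306,205),10),("base front",(278,219),0),("post top",(278,70),0)]: print("side",n,onz(s,*p,z))
for n,p,z in [("bare nearR... TL",(164,229),15),("TR",(342,206),32),("BR",(352,364),42),("BL",(202,366),15),("lap T",(257,224),24),("lap B",(284,367),24),("cable",(228,180),0),("offcut",(84,100),22),("pencil",(72,252),8)]: print("wrist",n,onz(w,*p,z,True))
for n,p in [("TL",(333,178)),("lapL",(365,190)),]: print(n,onz(i,*p,15))
E
```

```text
nearL [347.9 375.4  46. ]
nearR [331.1 229.3  46. ]
farR [490.  221.9  46. ]
nearLbot [347.7 374.8   0. ]
nearRbot [330.4 228.6   0. ]
hemR top [376.5 245.7  42. ]
hemL top hidden [386.4 329.9  42. ]
apronFarR [460.2 232.2   7. ]
Lflap near [347.1 347.6  90. ]
Lflap far [505.7 329.9  90. ]
Rflap far [495.6 234.2  90. ]
Rflap near [340.4 250.7  90. ]
lampfront [572.8 305.8  -0. ]
lamp right [606.5 202.9   0. ]
side nearR [307.4 213.3  46. ]
side lamp base L [574.8 316.9  10. ]
side base R [713.2 212.5  10. ]
side base front [612.3 220.5   0. ]
side post top [1334.4 1224.7    0. ]
wrist bare nearR... TL [479.9 -72.3  15. ]
wrist TR [700.4 -35.2  32. ]
wrist BR [ 736.9 -280.5   42. ]
wrist BL [ 503.6 -314.3   15. ]
wrist lap T [601.2 -60.4  24. ]
wrist lap B [ 635.8 -300.1   24. ]
wrist cable [564.8 -12.1   0. ]
wrist offcut [384.5  99.   22. ]
wrist pencil [ 315.4 -117.7    8. ]
TL [684.3 -31.7  15. ]
lapL [600.9 -79.7  15. ]
```

Call:
step_arm(
  deltas=[
    [[0.977, -0.683, 0.0], [0, 0, 0.073], 1],
    [[0.977, -0.683, 0.0], [0, 0, 0.073], 1],
    [[0.977, -0.683, 0.0], [0, 0, 0.073], 1],
    [[0.977, -0.683, 0.0], [0, 0, 0.073], 1],
    [[0.977, -0.683, 0.0], [0, 0, 0.073], 1],
    [[0.977, -0.683, 0.0], [0, 0, 0.073], 1],
    [[0.977, -0.683, 0.0], [0, 0, 0.073], 1],
    [[0.977, -0.683, 0.0], [0, 0, 0.073], 1],
    [[0.977, -0.683, 0.0], [0, 0, 0.073], 1],
    [[0.977, -0.683, 0.0], [0, 0, 0.073], 1],
    [[0.977, -0.683, 0.0], [0, 0, 0.073], 1],
    [[0.977, -0.683, 0.0], [0, 0, 0.073], 1],
    [[0.977, -0.683, 0.0], [0, 0, 0.073], 1],
  ],
)

```text
t: 1.43
ee_pos: [420.7, 292.3, 222.7]
orientation: [2.341, 2.095, 0.0]
ft_force: [-0.2, -0.6, 0.1]
width: 87.8
grasp_force: 0.0
```

```bash
python3 - <<'E'
from h import *
w=get_image("wrist"); s=get_image("scene")
np.save("w1.npy",w,allow_pickle=True); np.save("s1.npy",s,allow_pickle=True)
cv2.imwrite("pics/w1.png",w["pixels"][:,:,::-1])
cv2.imwrite("pics/r1.png",cv2.resize(s["pixels"][125:225,320:460,::-1],(784,560),interpolation=cv2.INTER_CUBIC))
print(get_obs()["t"],get_obs()["ee_pos"],get_obs()["orientation"])
E
```

```text
1.5333 [420.78238152 292.19335856 222.62269955] [ 2.34149916e+00  2.09440518e+00 -2.12702734e-04]
```

View pics/w1.png

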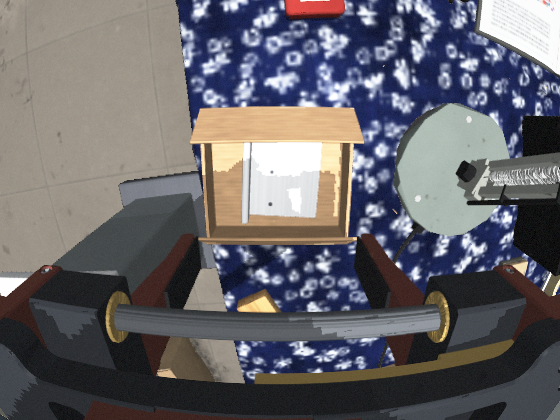

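View pics/r1.png

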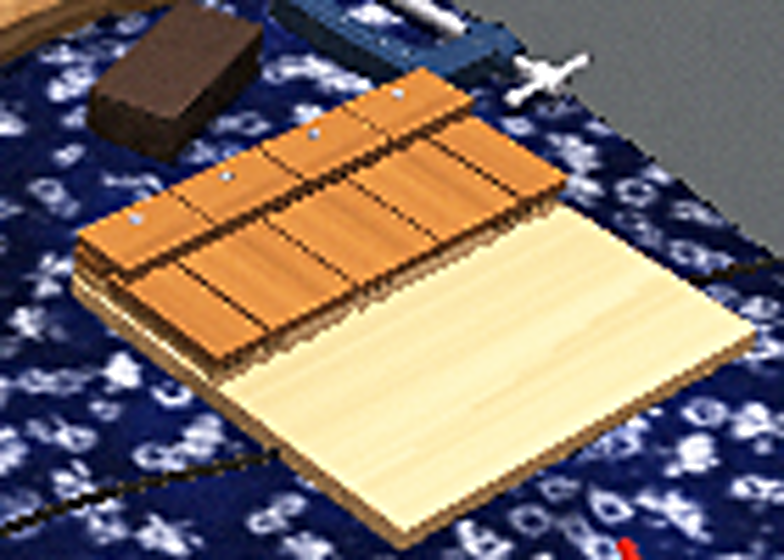

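The wrist view shows the carton aligned with the tool: near wall at u≈205, far wall at u≈352, hem top at u 243–250 with its lower end at v≈223. The roof crop shows bare board corners at (402,535) and (755,328), and the shingle front top edge from (222,365) to (567,180).

```bash
python3 - <<'E'
from h import *
w=np.load("w1.npy",allow_pickle=True).item(); s=np.load("s1.npy",allow_pickle=True).item()
for n,p,z in [("nearwall top",(204,160),46),("nearwall b",(208,232),46),("far t",(352,160),46),("far b",(347,232),46),("hem t",(247,145),42),("hem b",(246,222),42),("hem b left",(242,222),42),("hem b right",(250,222),42),("apron far b",(319,216),7),("apron far t",(322,143),7),("Lflap free",(191,142),90),("Lflap free r",(362,142),90),("Lhinge",(197,108),46),("Rflap",(199,241),90),("Rflap r",(355,241),90)]: print(n,onz(w,*p,z,True))
c=lambda u,v:(320+(u+.5)/5.6-.5,125+(v+.5)/5.6-.5)
P=[onz(s,*c(*p),z)[:2] for p,z in [((402,535),15),((755,328),15),((222,365),32),((567,180),32),((75,285),15)]]
for p in P: print(p)
for a,b in [(0,1),(2,3),(0,2),(1,3),(0,4)]: d=P[b]-P[a]; print(a,b,np.hypot(*d),np.arctan2(d[1],d[0]))
E
```

```text
nearwall top [345.3 322.1  46. ]
nearwall b [335.4 239.1  46. ]
far t [503.8 304.5  46. ]
far b [494.2 221.5  46. ]
hem t [393.4 331.8  42. ]
hem b [380.5 245.3  42. ]
hem b left [375.9 245.8  42. ]
hem b right [385.  244.8  42. ]
apron far b [466.8 230.3   7. ]
apron far t [477.5 320.6   7. ]
Lflap free [346.5 347.1  90. ]
Lflap free r [505.1 329.5  90. ]
Lhinge [345.9 378.6  46. ]
Rflap [336.4 247.4  90. ]
Rflap r [494.  229.9  90. ]
[473.  -71.1]
[ 511.2 -308.2]
[592.7 -53.9]
[ 631.6 -287.4]
[693.7 -37.5]
0 1 240.15755245255144 -1.4110555922785364
2 3 236.7181023918534 -1.4057170986474685
0 2 120.92944223802577 0.14271567212683398
1 3 122.18346860357177 0.17106895270218425
0 4 223.24302900650676 0.1510827322583388
```

Call:
step_arm(
  deltas=[
    [[0, 0, 0.13], [0, 0, 0], 1],
    [[0, 0, 0.26], [0, 0, 0], 1],
    [[0, 0, 0.39], [0, 0, 0], 1],
    [[0, 0, 0.516], [0, 0, 0], 1],
    [[0, 0, 0.516], [0, 0, 0], 1],
    [[0.05, 0, 0.516], [0, 0, 0], 1],
    [[0.1, 0, 0.516], [0, 0, 0], 1],
    [[0.14, 0, 0.516], [0, 0, 0], 1],
    [[0.175, 0, 0.516], [0, 0, 0], 1],
    [[0.21, 0, 0.516], [0, 0, 0], 1],
    [[0.24, 0, 0.516], [0, 0, 0], 1],
    [[0.27, 0, 0.516], [0, 0, 0], 1],
    [[0.27, 0, 0.516], [0, 0, 0], 1],
    [[0.27, 0, 0.516], [0, 0, 0], 1],
  ],
)

```text
t: 2.7
ee_pos: [428.9, 374.2, 68.0]
orientation: [-2.339, -2.097, -0.001]
ft_force: [-0.8, -0.2, -0.8]
width: 87.7
grasp_force: 0.0
```

Call:
step_arm(
  deltas=[
    [[-0.1, 0, 0], [0, 0, 0], 1],
    [[-0.2, 0, 0], [0, 0, 0], 1],
    [[-0.28, 0, 0], [0, 0, 0], 1],
    [[-0.33, 0, 0], [0, 0, 0], 1],
    [[-0.37, 0, 0], [0, 0, 0], 1],
    [[-0.41, 0, 0], [0, 0, 0], 1],
    [[-0.445, 0, 0], [0, 0, 0], 1],
    [[-0.48, 0, 0], [0, 0, 0], 1],
    [[-0.51, 0, 0], [0, 0, 0], 1],
    [[-0.54, 0, 0], [0, 0, 0], 1],
    [[-0.54, 0, 0], [0, 0, 0], 1],
    [[-0.54, 0, 0], [0, 0, 0], 1],
  ],
)

```text
t: 3.7
ee_pos: [411.2, 212.2, 67.9]
orientation: [-2.34, -2.096, 0.0]
ft_force: [0.1, -0.1, 0.0]
width: 87.8
grasp_force: 0.0
```

```bash
python3 - <<'E'
from h import *
s=get_image("scene"); w=get_image("wrist")
a=cv2.resize(s["pixels"][215:345,195:335,::-1],(400,371),interpolation=cv2.INTER_CUBIC)
b=w["pixels"][60:400:,80:480,::-1]
cv2.imwrite("pics/f1.png",np.hstack([a[:340],b]))
E
```

```text
(no output)
```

View pics/f1.png

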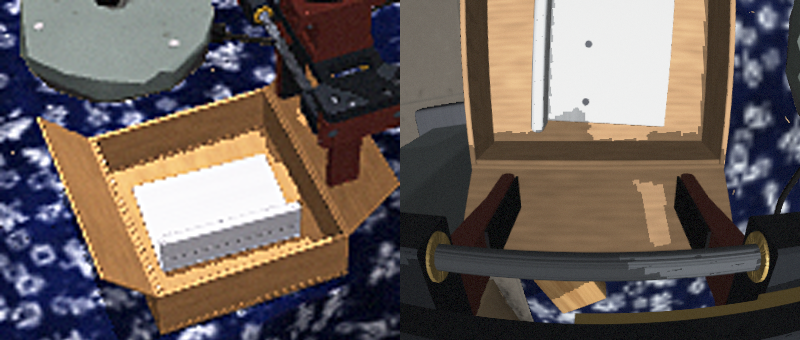

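Both flaps now lean outward past upright, and the whole hem is visible: scene crop (160,240) to (300,207), with its lower end in the wrist crop at (533–548,130).

```bash
python3 - <<'E'
from h import *
s=get_image("scene"); w=get_image("wrist")
c=lambda u,v:(195+(u+.5)/2.857-.5,215+(v+.5)/2.857-.5)
for p in [(160,240),(300,207)]: print(onz(s,*c(*p),42))
for p in [(213,190),(228,188),(217,62),(232,62)]: print(onz(w,*p,42,True))
for p in [(38,118),(100,275)]: print("Lfree",onz(s,*c(*p),88))
b=s["pixels"][215:345,195:335].astype(int)
E
```

```text
[395. 352.  42.]
[373.9 246.7  42. ]
[376.2 245.6  42. ]
[385.6 245.8  42. ]
[389.1 321.4  42. ]
[397.8 320.   42. ]
Lfree [508.1 397.2  88. ]
Lfree [353.2 414.5  88. ]
```

Call:
step_arm(
  deltas=[
    [[0.1, -0.04, 0], [0, 0, 0.027], -0.41],
    [[0.2, -0.075, 0], [0, 0, 0.027], -0.41],
    [[0.282, -0.107, 0], [0, 0, 0.027], -0.41],
    [[0.282, -0.107, 0], [0, 0, 0.027], -0.41],
    [[0.282, -0.107, 0], [0, 0, 0.027], -0.41],
    [[0.282, -0.107, 0], [0, 0, 0.027], -0.41],
    [[0.282, -0.107, 0], [0, 0, 0.027], -0.41],
  ],
)

```text
t: 4.48
ee_pos: [388.4, 299.4, 67.7]
orientation: [2.382, 2.048, -0.001]
ft_force: [0.0, -1.1, -0.0]
width: 44.4
grasp_force: 0.0
```

```bash
python3 - <<'E'
from h import *
w=get_image("wrist")
cv2.imwrite("pics/g1.png",cv2.resize(w["pixels"][150:350,150:420,::-1],(756,560)))
o=get_obs();print(o["width"],o["ee_pos"])
for y in (-45,45):
  c=R.from_rotvec([0,0,-.15]).apply([0,y,0])+[388.7,299.8,42]; print(proj(w,c,True))
E
```

```text
40.56876756566216 [388.55606453 299.31612253  67.76350224]
[276.51989343 293.00957504]
[276.37907349 162.57723571]
```

View pics/g1.png

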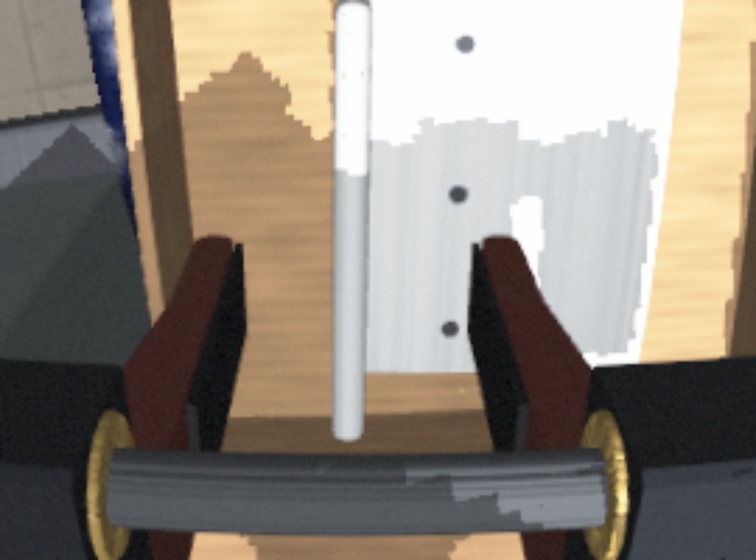

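The hem sits centred between the fingers (crop u≈350) and parallel to the tool.

Call:
step_arm(
  deltas=[
    [[0, 0, 0.02], [0, 0, 0], -0.41],
    [[0, 0, 0.04], [0, 0, 0], -0.41],
    [[0, 0, 0.06], [0, 0, 0], -0.41],
    [[0, 0, 0.09], [0, 0, 0], -0.41],
    [[0, 0, 0.12], [0, 0, 0], -0.41],
    [[0, 0, 0.15], [0, 0, 0], -0.41],
    [[0, 0, 0.17], [0, 0, 0], -0.41],
    [[0, 0, 0.185], [0, 0, 0], -0.41],
    [[0, 0, 0.185], [0, 0, 0], -0.41],
    [[0, 0, 0.185], [0, 0, 0], -0.6],
    [[0, 0, 0.185], [0, 0, 0], -1],
    [[0, 0, 0.185], [0, 0, 0], -1],
    [[0, 0, 0.185], [0, 0, 0], -1],
    [[0, 0, 0.185], [0, 0, 0], -1],
    [[0, 0, 0.185], [0, 0, 0], -1],
    [[0, 0, 0.185], [0, 0, 0], -1],
    [[0, 0, 0.185], [0, 0, 0], -1],
  ],
)

```text
t: 5.95
ee_pos: [388.7, 300.4, 12.7]
orientation: [-2.382, -2.049, -0.001]
ft_force: [-1.2, 0.0, 4.6]
width: 7.9
grasp_force: 30.0
```

Call:
step_arm(
  deltas=[
    [[0, 0, -0.05], [0, 0, 0], -1],
    [[0, 0, -0.12], [0, 0, 0], -1],
    [[0, 0, -0.22], [0, 0, 0], -1],
    [[0, 0, -0.32], [0, 0, 0], -1],
    [[0, 0, -0.4], [0, 0, 0], -1],
    [[-0.05, 0.02, -0.4], [0, 0, -0.02], -1],
    [[-0.13, 0.055, -0.4], [0, 0, -0.04], -1],
    [[-0.22, 0.095, -0.4], [0, 0, -0.07], -1],
    [[-0.32, 0.137, -0.4], [0, 0, -0.1], -1],
    [[-0.42, 0.18, -0.4], [0, 0, -0.13], -1],
    [[-0.52, 0.223, -0.4], [0, 0, -0.16], -1],
    [[-0.62, 0.266, -0.4], [0, 0, -0.18], -1],
    [[-0.7, 0.3, -0.4], [0, 0, -0.2], -1],
    [[-0.75, 0.32, -0.4], [0, 0, -0.207], -1],
    [[-0.77, 0.33, -0.4], [0, 0, -0.207], -1],
    [[-0.77, 0.33, -0.4], [0, 0, -0.207], -1],
  ],
)

```text
t: 7.28
ee_pos: [452.1, 56.0, 132.2]
orientation: [-2.039, -2.39, 0.0]
ft_force: [-0.1, 0.5, -0.9]
width: 7.8
grasp_force: 30.0
```

Call:
step_arm(
  deltas=[
    [[-0.06, 0.006, 0], [0, 0, 0], -1],
    [[-0.15, 0.015, 0], [0, 0, 0], -1],
    [[-0.26, 0.025, 0], [0, 0, 0], -1],
    [[-0.38, 0.037, 0], [0, 0, 0], -1],
    [[-0.5, 0.049, 0], [0, 0, 0], -1],
    [[-0.62, 0.06, 0.04], [0, 0, 0], -1],
    [[-0.72, 0.07, 0.1], [0, 0, 0], -1],
    [[-0.79, 0.077, 0.17], [0, 0, 0], -1],
    [[-0.82, 0.08, 0.22], [0, 0, 0], -1],
    [[-0.83, 0.081, 0.24], [0, 0, 0], -1],
    [[-0.83, 0.081, 0.24], [0, 0, 0], -1],
    [[-0.83, 0.081, 0.24], [0, 0, 0], -1],
  ],
)

```text
t: 8.28
ee_pos: [515.5, -183.6, 60.3]
orientation: [-2.035, -2.392, 0.0]
ft_force: [0.4, 0.9, -1.8]
width: 8.0
grasp_force: 30.0
```

```bash
python3 - <<'E'
from h import *
w=get_image("wrist"); s=get_image("scene"); np.save("w2.npy",w,allow_pickle=True); np.save("s2.npy",s,allow_pickle=True)
a=cv2.resize(s["pixels"][105:225,310:460,::-1],(400,320),interpolation=cv2.INTER_CUBIC)
b=w["pixels"][60:380,90:490,::-1]
cv2.imwrite("pics/p1.png",np.hstack([a,b]))
E
```

```text
(no output)
```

View pics/p1.png

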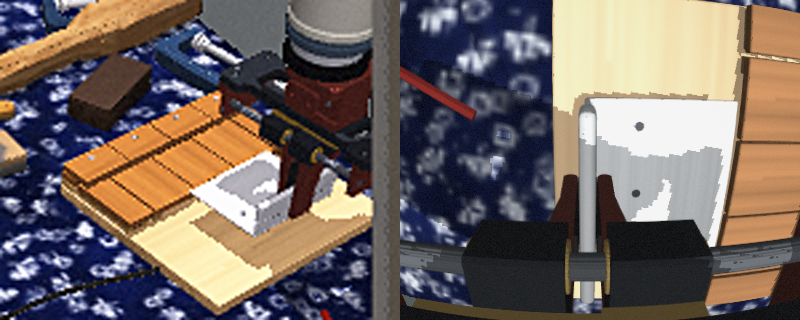

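The apron's left free corner is at wrist crop (739,100), the hem's left end is at (587,102), and the shingle front edge runs from (745,8) to (726,210). The flashing looks square to it.

```bash
python3 - <<'E'
from h import *
w=np.load("w2.npy",allow_pickle=True).item(); s=np.load("s2.npy",allow_pickle=True).item()
g=lambda p,z:onz(w,p[0]-310,p[1]+60,z,True)
yaw=.16; Rz=R.from_rotvec([0,0,yaw]); L=lambda p:np.round(Rz.inv().apply(p-np.array([614,-170,15])),1)
for n,p,z in [("apron corner",(739,100),54.6),("apron low",(708,247),54.6),("hem end",(587,102),89.6),("sh a",(745,8),32),("sh b",(726,210),32),("sh c",(707,305),32),("board front a",(553,5),15),("board b",(554,180),15),("clamp",(800,60),32)]: print(n,g(p,z),L(g(p,z)))
o=get_obs(); print("tcp",L(o["ee_pos"]))
# roof left corners in scene
c=lambda u,v:(310+(u+.5)/2.667-.5,105+(v+.5)/2.667-.5)
for n,p,z in [("roof fl",(219,310),15),("sh fl",(132,226),32),("apron L corner",(192,190),54.6),("hem L bot",(258,235),51.6)]: q=onz(s,*c(*p),z); print(n,q,L(q))
E
```

```text
apron corner [ 592.9 -118.3   54.6] [-12.6  54.4  39.6]
apron low [ 603.1 -216.1   54.6] [-18.1 -43.8  39.6]
hem end [ 507.3 -128.7   89.6] [-98.8  57.8  74.6]
sh a [596.2 -61.4  32. ] [ -0.3 110.   17. ]
sh b [ 619.7 -198.2   32. ] [  1.1 -28.7  17. ]
sh c [ 639.2 -293.2   32. ] [   5.3 -125.6   17. ]
board front a [477.9 -83.1  15. ] [-120.5  107.5    0. ]
board b [ 495.2 -200.3   15. ] [-122.1  -11.     0. ]
clamp [646.4 -83.   32. ] [45.8 80.7 17. ]
tcp [-98.8   2.   46.2]
roof fl [470.1 -70.3  15. ] [-126.2  121.4    0. ]
sh fl [594.  -54.6  32. ] [ -1.4 117.1  17. ]
apron L corner [ 590.6 -120.4   54.6] [-15.2  52.7  39.6]
hem L bot [ 507.8 -137.7   51.6] [-99.7  48.8  36.6]
```

Call:
step_arm(
  deltas=[
    [[-0.005, 0, 0.04], [0, 0, 0], -1],
    [[-0.005, 0, 0.08], [0, 0, 0], -1],
    [[-0.005, 0, 0.105], [0, 0, 0], -1],
    [[-0.005, 0, 0.117], [0, 0, 0], -1],
    [[-0.005, 0, 0.12], [0, 0, 0], -1],
    [[-0.005, 0, 0.12], [0, 0, 0], -1],
    [[-0.005, 0, 0.12], [0, 0, 0], -1],
  ],
)

```text
t: 8.97
ee_pos: [515.8, -186.3, 24.0]
orientation: [-2.036, -2.392, 0.0]
ft_force: [-0.0, 0.0, -1.3]
width: 7.9
grasp_force: 30.0
```

```bash
python3 - <<'E'
from h import *
s=get_image("side"); w=get_image("wrist")
a=cv2.resize(s["pixels"][240:370,300:460,::-1],(400,325),interpolation=cv2.INTER_CUBIC)[:320]
cv2.imwrite("pics/p2.png",np.hstack([a,w["pixels"][60:380,90:490,::-1]]))
o=get_obs();print(o["ee_pos"],o["ft_force"],o["moment"])
E
```

```text
[ 515.96753869 -186.39372638   24.174942  ] [ 0.52548718 -0.65231287 -2.09165524] [-0.03652891  0.04374823  0.01764637]
```

View pics/p2.png

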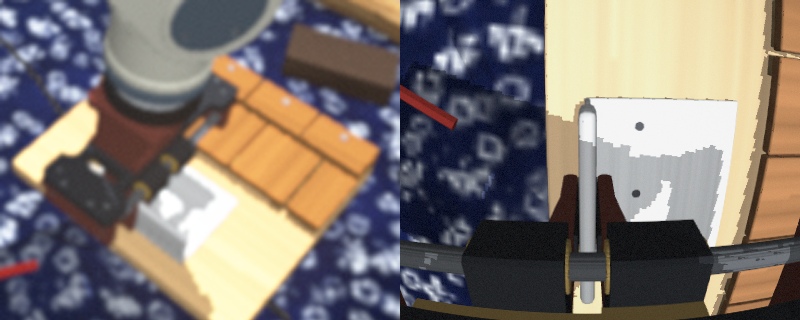

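The apron lies just over the board, with its edge (u≈735) short of the shingle front (u≈765), low and square.

Call:
step_arm(
  deltas=[
    [[0, 0.02, 0], [0, 0, 0], -1],
    [[0, 0.04, 0], [0, 0, 0], -1],
    [[0, 0.06, 0], [0, 0, 0], -1],
    [[0, 0.075, 0], [0, 0, 0], -1],
    [[0, 0.09, 0], [0, 0, 0], -1],
    [[0, 0.09, 0], [0, 0, 0], -1],
    [[0, 0.09, 0], [0, 0, 0], -1],
  ],
)

```text
t: 9.65
ee_pos: [542.8, -181.9, 24.3]
orientation: [2.036, 2.393, -0.0]
ft_force: [-0.2, 0.8, -1.6]
width: 7.9
grasp_force: 30.0
```

Call:
step_arm(
  deltas=[
    [[0, 0.015, 0], [0, 0, 0], -1],
    [[0, 0.03, 0], [0, 0, 0], -1],
    [[0, 0.045, 0], [0, 0, 0], -1],
    [[0, 0.058, 0], [0, 0, 0], -1],
    [[0, 0.065, 0], [0, 0, 0], -1],
    [[0, 0.065, 0], [0, 0, 0], -1],
    [[0, 0.065, 0.003], [0, 0, 0], -1],
    [[0, 0.065, 0.005], [0, 0, 0], -1],
    [[0, 0.065, 0.005], [0, 0, 0], -1],
  ],
)

```text
t: 10.4
ee_pos: [562.0, -179.0, 23.6]
orientation: [2.036, 2.392, 0.001]
ft_force: [-1.0, 1.5, 5.7]
width: 7.7
grasp_force: 30.0
```

```bash
python3 - <<'E'
from h import *
s=get_image("scene"); w=get_image("wrist")
a=cv2.resize(s["pixels"][105:225,310:460,::-1],(400,320),interpolation=cv2.INTER_CUBIC)
cv2.imwrite("pics/p3.png",np.hstack([a,w["pixels"][60:380,90:490,::-1]]))
np.save("w3.npy",w,allow_pickle=True)
Rz=R.from_rotvec([0,0,.16]); o=get_obs()
print(Rz.inv().apply(o["ee_pos"]-np.array([614,-170,15])),o["ee_pos"],o["ft_force"],o["moment"])
E
```

```text
[-52.70697852  -0.56238355   8.60854746] [ 562.05583072 -178.95238167   23.60854746] [-1.10473456  1.81363325  5.7019567 ] [0.3363965  0.1862644  0.00845683]
```

View pics/p3.png

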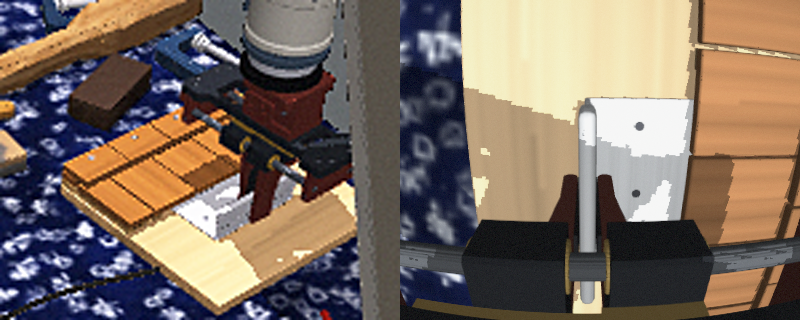

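The apron is under the shingles, which lie flat and unlifted, and the hem is parallel to their edge. I'll press down next.

Call:
step_arm(
  deltas=[
    [[0, 0, 0.003], [0, 0, 0], -1],
    [[0, 0, 0.006], [0, 0, 0], -1],
    [[0, 0, 0.006], [0, 0, 0], -1],
    [[0, 0, 0.006], [0, 0, 0], -1],
    [[0, 0, 0.006], [0, 0, 0], -1],
    [[0, 0, 0.006], [0, 0, 0], -1],
  ],
)

```text
t: 11.0
ee_pos: [562.0, -179.0, 23.6]
orientation: [2.036, 2.392, 0.001]
ft_force: [-6.6, 4.0, 23.6]
width: 7.7
grasp_force: 30.0
```

```bash
python3 - <<'E'
from h import *
w=np.load("w3.npy",allow_pickle=True).item()
Rz=R.from_rotvec([0,0,.16]); L=lambda p:np.round(Rz.inv().apply(p-np.array([614,-170,15])),1)
for n,p,z in [("hem end",(587,102),53),("sh",(694,100),32),("sh2",(686,215),32),("sh3",(700,10),32),("apron side at lap",(691,98),18)]: print(n,L(onz(w,p[0]-310,p[1]+60,z,True)))
o=get_obs();print(L(o["ee_pos"]),o["ft_force"],o["qvel"].round(3))
E
```

```text
hem end [-52.1  55.   38. ]
sh [ 1.5 52.9 17. ]
sh2 [  4.  -12.4  17. ]
sh3 [ 2.8 98.1 17. ]
apron side at lap [ 4.5 51.6  3. ]
[-52.7  -0.6   8.6] [-6.60062712  3.96622785 23.61191482] [-0.002 -0.     0.001 -0.001  0.001  0.   ]
```

Call:
step_arm(
  deltas=[
    [[0, 0, 0], [0, 0, 0], -1],
    [[0, 0, 0], [0, 0, 0], -1],
    [[0, 0, 0], [0, 0, 0], -1],
    [[0, 0, 0], [0, 0, 0], -1],
    [[0, 0, 0], [0, 0, 0], -1],
    [[0, 0, 0], [0, 0, 0], -1],
  ],
)

```text
t: 11.5
ee_pos: [562.1, -178.9, 23.6]
orientation: [2.036, 2.392, 0.001]
ft_force: [-6.6, 2.9, 23.5]
width: 7.7
grasp_force: 30.0
```

```bash
python3 -c "
from workcell import *
print(close_job())"
```

```text
the job is handed in; nothing more can be done
None
```

I handed the job in at about 11.5 s: both flaps are open, and the flashing is tucked about 30 mm under the shingles, centred, with the shingles looking flat in the last picture. The gripper is still holding it and pressing on the board with about 23 N; the hand-in returned no verdict.

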